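Dock the speculum tube and snap its toggle clamp shut

ROBOT

A 7-joint arm with a two-finger parallel gripper is mounted at the origin on the work surface. World frame = base frame: x ahead of the robot, y to its left, z up, the work surface at z = 0. Lengths are in m, angles in rad, forces in N, time in s.
With the tool pointing down it reaches from about 0.375 to 0.925 m from the base axis. Payload 3.1 kg.
Tool frame: the origin (TCP) lies between the finger pads; the fingertips stand 19 mm ahead of it and the grasp point (between the pads) is the TCP; z points along the fingers, y is the line along which they close (so a half turn about z gives the same grasp; the last joint's range is limited). The gripper opens to 85 mm and grips with 20 to 120 N. Pads are 22 mm wide; open, the fingers measure 114 mm over their backs; the gripper's body (76 mm by 85 mm) begins 54 mm behind the grasp point. The pads swing forward as they close: fully open they stand 13 mm farther back than shut.
Start: joints at [1.157, 0.383, 0.044, 1.598, -0.018, 1.161, -0.05], TCP at [0.202, -0.618, 0.25] pointing down, gripper open.
Joint ranges: [-2.61, 2.61], [-0.41, 2.15], [-1.48, 1.57], [0, 2.5], [-1.57, 4.71], [0.05, 1.97], [-2.85, 2.85]. Speed limits (rad/s): [2.79, 2.79, 3.14, 3.14, 3.14, 3.14, 3.14].

INTERFACE

Orientations are given as a unit quaternion [x, y, z, w].
In Python, from bench import move_ptp, movel, move_j, move_gripper, pause, inverse_kinematics, read_camera, camera_params, MotionError, sign_off, look_for, tip_of, read_time_s, read_qpos, read_joint_vel, read_effort, read_eef_pos, read_tcp_rot, read_ft_force, read_ft_torque, read_finger_gap, read_grasp_force gives the robot as it stands. Calls block until the motion is done:
- move_ptp(position, orientation): joint-space move of the TCP to a pose.
- movel(position, orientation=None, speed=0.15): straight line of the TCP; orientation=None keeps the orientation; speed is the mean speed in m/s.
- move_j(angles): joint-space move.
- move_gripper(opening, effort=None): finger opening in m; effort is the grip in N (None keeps the last); returns when the fingers have stopped.
- pause(seconds).
- inverse_kinematics(position, orientation): joint angles nearest the present ones, or None.
- read_camera(name): name is "scene" or "top" or "wrist"; returns the picture (480x640x3 uint8, red, green, blue); there is no depth.
- camera_params(name): a dict with "K" (3x3 intrinsics, pixels), "camera_from_world" (4x4, takes a point from world to camera coordinates). Camera axes: x right, y down, z forward; pixel columns grow to the right and rows downward; lengths in m; the calibration is good to about 2 mm. A picture is of the moment at which its call begins: read the wrist's pose just before it. camera_params takes no time and is no camera call; for the wrist camera it gives the pose at the moment of the call.
A pose or a line that the arm cannot do raises MotionError and nothing moves.
- sign_off(): hands the job in; it is judged then, once.
Trained networks look in the newest picture that a camera, given by its name, has taken for a name from the list of things; names that differ only in an ending like _2 or _b are one class to them, and where a whole thing is asked for, a point or a joint stands for the part that bears it (a point fixed in the world has none). Each returns a list of dicts, best first, with "confidence" (0 to 1); they miss things now and then, are a little off and sometimes report something else, mostly with a low value. They report only what shows in the picture. A call takes as long as a camera call. They do not tell look-alikes from the thing itself.
- look_for(camera, name): "at" ([column, row] in pixels, amid what is visible of it).
- tip_of(camera, name): "at" ([column, row] in pixels: a listed point, or the origin of a listed thing).
Readings, each from a call of its own:
- read_time_s(): time.
- read_qpos(): joint angles.
- read_joint_vel(): joint speeds.
- read_effort(): joint torques, N m.
- read_eef_pos(): TCP position.
- read_tcp_rot(): TCP orientation.
- read_ft_force(): force on the tool from outside, world axes, zero at the start.
- read_ft_torque(): the same for the moment, N m.
- read_finger_gap(): finger opening in m.
- read_grasp_force(): force on a finger pad.
Only numpy, scipy, OpenCV 4.12 (cv2) and the standard library are available. Lean on these libraries where they do the work, as an engineer would, in place of code of your own. Each camera call takes 0.05 s, during which the arm holds its last target. There are 200 camera calls.

TASK

Push the foot of the speculum tube all the way home against the back stop of its dock, then push the clamp's black lever down past its dead point until it snaps into lock and stays there by itself. Only push with the fingers: do not lift or tip the tube, do not pick anything up, and leave the bowl, otoscope head, forceps and ear loop where they are.

Things in the scene. Friction and masses are not known exactly. Their poses are not given: they have to be found in the camera images.
- dock: Aluminium dock, fixed plate 225 x 190 x 6 mm on the birch tray (tray floor 8 mm over the table). Origin: plate's underside, on the channel's centre line; x along the channel to its back stop (away from the robot), y to the clamp's side, z up. Channel floor 6 mm over the origin; guide walls' inner faces at y = +-32.5 mm, 17 mm high, x = -100 to 90 mm; stop face at x = 90 mm.
- clamp_bar (a point): Fixed, on the channel's centre line, on top of the clamp's steel bar: x = -12, y = 0, z = 64 mm in the dock's frame. The bar, 16 mm wide and 8 mm thick, runs along dock y from y = -12 mm to the clamp's pedestal (y = 98 to 132 mm, x = -23 to 61 mm, 64 mm high). A vertical plunger through it, driven down by the lever, stands up to 5 mm proud of it.
- foot_push (a point): Centre of the robot-side face of the upright push plate (56 mm wide along dock y, 47 mm high, 8 mm thick) at the near end of the tube's foot, 36 mm over the dock's origin. Push here along dock x. Fully home (far end on the stop) this point is at x = -40 mm in the dock's frame; it starts 25 to 45 mm short of that, towards the robot.
- foot: White plastic foot of the speculum tube, loose, 130 x 60 mm, 0.3 to 0.6 kg, slides along dock x in the channel with 2.5 mm play each side. Origin: centre of its underside; x from push plate to tube. Unless it is home, its raised deck blocks the plunger, so the lever cannot go down.
- funnel_rim (a point): Centre of the mouth of the clear funnel (80 mm across, 185 mm over the channel floor) on top of the clear upright tube (40 mm across), which stands on the foot 108 mm behind the push face; grey specula inside.
- clamp_lever (a joint): Over-centre lever's angle, rad. 0: open, standing 70 degrees above horizontal and leaning to dock -x (the robot); grows as it is pushed over to -x and down. Dead point at 0.80: short of it the spring throws it back open, past it the spring snaps it to its stop at 1.15 (locked, 4 degrees above horizontal), where it stays. Resists with at most 0.7 N m, about 8 N at the grip's centre.
- lever_hinge (a point): Fixed point on the lever's hinge axis, in the lever's middle plane: x = -10, y = 115, z = 55 mm in the dock's frame. The axis runs along dock y; the lever swings in the dock's x-z plane.
- lever_pad (a point): Moves with the lever: centre of the upper face of its black flat grip (looks up, and to the tube while open), 90 mm from the hinge along the lever and 5 mm off its middle line. The grip spans 50 to 120 mm from the hinge, is 22 mm wide along dock y and 10 mm thick. Push on this face.
- bowl: Small white porcelain bowl, loose, 84 mm across, 36 mm high, with a few grey specula; origin at the centre of its underside. Leave alone.
- otoscope_head: Chrome otoscope head, loose, standing on its round neck, 50 mm high, about 65 mm long; origin under the neck. Leave alone.
- forceps: Stainless Hartmann ear forceps lying flat, loose, about 165 mm long, 65 mm over the finger rings, 7 mm high; origin near the middle of its length, rings to its -x. Leave alone.
- ear_loop: Brass ear loop lying flat, loose, 130 mm long, 6 mm thick; origin at mid-length. Leave alone.
Things that resemble listed ones, but are neither listed nor needed, are in the scene too. There is more than one size of the foot; the job needs the largest.

How it is judged:
On the way, in this order (a step that is already met when the one before it is completed fails the run):
1. the foot is home against the back stop (x of foot_push in the frame of dock above -0.044 m), for 0.2 s.
2. the lever has snapped into lock (value of joint clamp_lever above 1.08 rad), for 0.2 s.
At the end, for the whole second after the job is handed in: the foot stands within 4 mm of the back stop, upright and at rest, and the lever rests in lock (joint above 1.08) (x of foot_push in the frame of dock above -0.044 m and value of joint clamp_lever above 1.08 rad and angle between foot's own z axis and vertical below 0.06 rad and linear speed of foot below 0.01 m/s and velocity of joint clamp_lever below 0.05 rad/s); the robot touches nothing.
It fails at once if the tube is lifted more than 10 mm off the channel floor (z of foot_push in the frame of dock above 0.046 m).
It fails at once if the tube is tipped more than 0.15 rad (angle between foot's own z axis and vertical above 0.15 rad).
It fails at once if the bowl, otoscope head, forceps or ear loop is moved more than 25 mm (distance of any of bowl, otoscope_head, forceps, ear_loop from where it was at the start of the episode above 0.025 m).
It also fails if it takes over 46 s, if anything falls off the work surface, if the arm or the gripper's body presses on something with over 40 N, if the wrist force passes 120 N, or if a joint passes its speed limit or range.

## Working session

There is one attempt and no reset: what is moved stays moved. The work goes in short steps, each a Python script; the robot and the scene stay as the last script left them, time stands still between calls to the robot, and variables do not carry over. Pictures are saved under pics/ and viewed, at most 10 in all, crops included, and the job is handed in when it is done.

```bash
mkdir -p pics; ls
python3 - <<'E'
from bench import *
import cv2,numpy as np
for c in ["scene","top"]:
    im=read_camera(c); cv2.imwrite(f"pics/{c}0.png",im[:,:,::-1])
    p=camera_params(c); print(c,np.round(p["K"],1).tolist(),np.round(p["camera_from_world"],4).tolist())
    for n in ["dock","clamp_bar","foot_push","foot","funnel_rim","lever_hinge","lever_pad"]:
        print(n,[(np.round(d["at"]).tolist(),round(d["confidence"],2)) for d in tip_of(c,n)[:4]])
print(read_time_s(),read_tcp_rot())
E
```

```text
pics
scene [[434.0, 0.0, 321.7], [0.0, 434.0, 240.9], [0.0, 0.0, 1.0]] [[-0.4708, 0.882, -0.0191, 0.2933], [0.6722, 0.3446, -0.6553, -0.2442], [-0.5714, -0.3213, -0.7551, 1.1769], [0.0, 0.0, 0.0, 1.0]]
dock [([304.0, 336.0], 0.93)]
clamp_bar [([309.0, 314.0], 0.83)]
foot_push [([215.0, 228.0], 0.76), ([310.0, 204.0], 0.73)]
foot [([310.0, 326.0], 0.77), ([202.0, 225.0], 0.7)]
funnel_rim [([176.0, 176.0], 0.87), ([303.0, 149.0], 0.57), ([291.0, 291.0], 0.56)]
lever_hinge [([365.0, 343.0], 0.69)]
lever_pad [([376.0, 306.0], 0.75)]
top [[524.9, 0.0, 316.1], [0.0, 524.9, 244.7], [0.0, 0.0, 1.0]] [[0.0085, -1.0, 0.0001, -0.0327], [-0.9892, -0.0085, -0.1463, 0.556], [0.1463, 0.0012, -0.9892, 1.2424], [0.0, 0.0, 0.0, 1.0]]
dock [([312.0, 213.0], 0.76), ([369.0, 184.0], 0.4)]
clamp_bar [([315.0, 214.0], 0.96)]
foot_push [([440.0, 269.0], 0.88), ([378.0, 328.0], 0.84), ([312.0, 240.0], 0.7)]
foot [([457.0, 267.0], 0.96), ([385.0, 343.0], 0.84), ([315.0, 220.0], 0.8), ([367.0, 185.0], 0.47)]
funnel_rim [([401.0, 365.0], 0.7), ([489.0, 264.0], 0.66), ([315.0, 179.0], 0.64)]
lever_hinge [([266.0, 210.0], 0.56)]
lever_pad [([264.0, 211.0], 0.69)]
0.8 [9.87557784e-01 1.57256541e-01 1.74465506e-05 6.53699246e-05]
```

View pics/scene0.png

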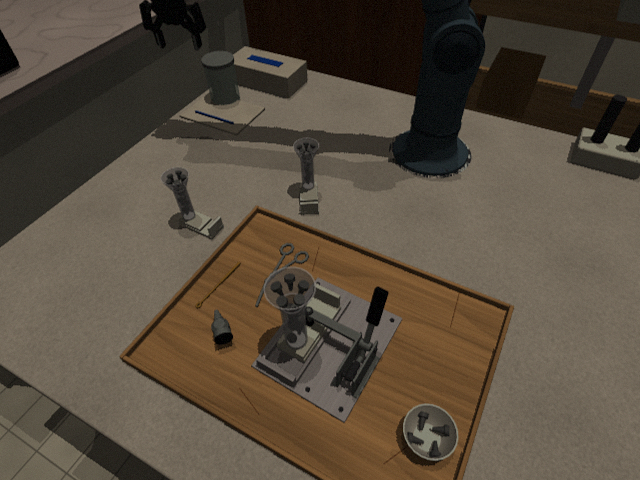

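View pics/top0.png

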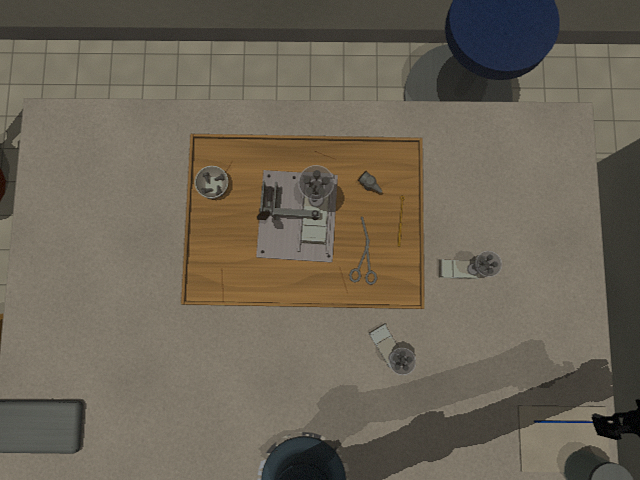

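The three tubes that could be mistaken for each other are at top (401,365), on the table and small; (489,264), on the table and small; and (316,181), standing in the dock and the largest. I choose the one in the dock. The lever is at top (264,211). Next I'll fit the dock pose and check the choice in a crop.

```bash
cat > h.py <<'E'
from bench import *
import cv2,numpy as np
from scipy.optimize import least_squares
from scipy.spatial.transform import Rotation as R
def proj(c,P,p=None):
    p=p or camera_params(c); T=np.array(p["camera_from_world"]); q=T[:3,:3]@np.asarray(P)+T[:3,3]; q=np.array(p["K"])@q; return q[:2]/q[2]
def d2w(s,P):
    c,n=np.cos(s[2]),np.sin(s[2]); return np.array([s[0]+c*P[0]-n*P[1],s[1]+n*P[0]+c*P[1],.008+P[2]])
def lever(a,r=.09,off=.005):
    # lever direction at angle a: elevation, leaning to -x ; off = towards upper face
    e=np.radians(70)-a   # elevation
    d=np.array([-np.cos(e),0,np.sin(e)]); n=np.array([np.sin(e),0,np.cos(e)])
    return np.array([-.010,.115,.055])+r*d+off*n
def fit(obs,s0=(.58,-.03,0.,.035)):
    # obs: (params,name,pix)
    def loc(n,d): return {"dock":[0,0,0],"clamp_bar":[-.012,0,.064],"lever_hinge":[-.01,.115,.055],"lever_pad":lever(0),
      "foot_push":[-.04-d,0,.036],"foot":[.025-d,0,.006],"funnel_rim":[.068-d,0,.191]}.get(n,n)
    f=lambda s:np.concatenate([proj(None,d2w(s,loc(n,s[3])),p)-at for p,n,at in obs])
    r=least_squares(f,s0,loss="soft_l1",f_scale=2); return r.x,f(r.x).reshape(-1,2)
E
python3 - <<'E'
from h import *
S,T=camera_params("scene"),camera_params("top")
obs=[(S,"dock",(304,336)),(S,"clamp_bar",(309,314)),(S,"foot",(310,326)),(S,"funnel_rim",(291,291)),(S,"lever_hinge",(365,343)),(S,"lever_pad",(376,306)),
(T,"dock",(312,213)),(T,"clamp_bar",(315,214)),(T,"foot_push",(312,240)),(T,"foot",(315,220)),(T,"funnel_rim",(315,179)),(T,"lever_hinge",(266,210)),(T,"lever_pad",(264,211))]
s,r=fit(obs); print(s.round(4))
for o,e in zip(obs,r): print(o[1],e.round(1))
for nm,c,b in [("scene",S,(240,255,420,425)),("top",T,(235,155,355,275))]:
    im=cv2.imread(f"pics/{nm}0.png"); k=4 if nm=="scene" else 4
    k=2.2 if nm=="scene" else 3.3
    x0,y0,x1,y1=b; cr=cv2.resize(im[y0:y1,x0:x1],None,fx=k,fy=k,interpolation=cv2.INTER_CUBIC)
    cr=cv2.convertScaleAbs(cr,alpha=1.7)
    for P,col in [([-.1,.0325,.023],(0,0,255)),([.09,.0325,.023],(0,0,255)),([-.1,-.0325,.023],(0,0,255)),([.09,-.0325,.023],(0,0,255)),([-.012,0,.064],(0,255,0)),([-.01,.115,.055],(255,0,0)),(lever(0),(255,255,0)),([-.04-s[3],0,.036],(255,0,255)),([-.04-s[3],.028,.0595],(255,0,255)),([-.04-s[3],-.028,.0595],(255,0,255))]:
        q=(proj(None,d2w(s,P),c)-[x0,y0])*k; cv2.circle(cr,tuple(int(v) for v in q),3,col,-1)
    cv2.imwrite(f"pics/c_{nm}.png",cr)
a,b=[cv2.imread(f"pics/c_{n}.png") for n in("scene","top")]
H=max(a.shape[0],b.shape[0]); pad=lambda i:cv2.copyMakeBorder(i,0,H-i.shape[0],0,0,cv2.BORDER_CONSTANT)
o=np.hstack([pad(a),pad(b)]); print(o.shape); cv2.imwrite("pics/crop1.png",o)
E
```

```text
[ 0.6446 -0.0219 -0.0299  0.0391]
dock [ 1.8 -0.6]
clamp_bar [-1.3 -1.6]
foot [-0.4  2. ]
funnel_rim [-1.1 -3.1]
lever_hinge [0.5 1.6]
lever_pad [-0.1 -0.5]
dock [ 2. -1.]
clamp_bar [-1.3 -2.6]
foot_push [0.7 0.7]
foot [-1.2 -3. ]
funnel_rim [-0.8  1.8]
lever_hinge [ 0.4 -0.4]
lever_pad [-1.8  1.8]
(396, 792, 3)
```

View pics/crop1.png

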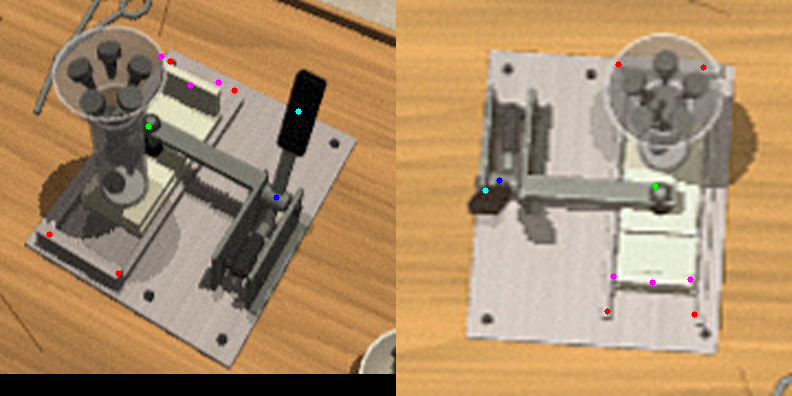

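The crop confirms the big tube in the dock, with its push plate edge at about (652,285) in the right half. The lever stands open at (485,190). The plate edges show my yaw is slightly off, so I'll refit with the corners and move to hover.

```bash
cat >> h.py <<'E'
def quat(yaw): return (R.from_euler('z',yaw)*R.from_euler('x',np.pi)).as_quat()
def tool(s,P): # world TCP for dock point P
    return d2w(s,P)
def fit2(obs,corn):
    def loc(n,d): return {"dock":[0,0,0],"clamp_bar":[-.012,0,.064],"lever_hinge":[-.01,.115,.055],"lever_pad":lever(0),
      "foot_push":[-.04-d,0,.036],"foot":[.025-d,0,.006],"funnel_rim":[.068-d,0,.191]}[n]
    def f(s):
        a=[proj(None,d2w(s,loc(n,s[3])),p)-at for p,n,at in obs]
        a+=[1.5*(proj(None,d2w(s,[s[4]+i*.1125,s[5]+j*.095,.006]),p)-at) for p,(i,j),at in corn]
        return np.concatenate(a)
    r=least_squares(f,(.64,-.02,-.05,.035,0,.04),loss="soft_l1",f_scale=2); return r.x,f(r.x).reshape(-1,2)
E
python3 - <<'E'
from h import *
S,T=camera_params("scene"),camera_params("top")
obs=[(S,"dock",(304,336)),(S,"clamp_bar",(309,314)),(S,"foot",(310,326)),(S,"lever_hinge",(365,343)),(S,"lever_pad",(376,306)),
(T,"dock",(312,213)),(T,"clamp_bar",(315,214)),(T,"foot_push",(312,240)),(T,"foot",(315,220)),(T,"funnel_rim",(315,179)),(T,"lever_hinge",(266,210)),(T,"lever_pad",(264,211))]
corn=[(T,(1,1),(263.5,170.2)),(T,(1,-1),(337.4,175)),(T,(-1,-1),(332,261.7)),(T,(-1,1),(256.8,257.1)),
(S,(1,-1),(251.4,365.5)),(S,(1,1),(344.1,421.4)),(S,(-1,1),(401.4,318.6))]
s,r=fit2(obs,corn); print(s.round(4)); print(r.round(1).tolist()); np.save("s.npy",s)
q=quat(s[2]); P=d2w(s,[-.16,0,.25]); print(P,q)
for k in (0,np.pi): 
    j=inverse_kinematics(P,quat(s[2]+k)); print(None if j is None else np.round(j,2))
move_gripper(0.0); 
move_ptp(P,q); print(read_time_s(),read_eef_pos(),read_finger_gap(),np.round(read_qpos(),2))
W=camera_params("wrist"); im=read_camera("wrist")
out=[]
for n in ["dock","clamp_bar","foot_push","foot","lever_hinge","lever_pad","funnel_rim"]:
    for d in tip_of("wrist",n)[:2]: print(n,np.round(d["at"]),round(d["confidence"],2))
im=im.copy()
for P in ([-.1,.0325,.023],[-.1,-.0325,.023],[-.012,0,.064],[-.01,.115,.055],lever(0),[-.04-s[3],0,.036],[-.04-s[3],.028,.0595],[-.04-s[3],-.028,.0595]):
    u=proj(None,d2w(s,P),W); print(np.round(P,3),u.round()); cv2.circle(im,tuple(int(v) for v in u),3,(255,0,0),-1)
cv2.imwrite("pics/w1.png",im[:,:,::-1]); import pickle; pickle.dump(W,open("W1.pkl","wb"))
E
```

```text
[ 0.643  -0.0227 -0.0517  0.0388 -0.0096  0.0437]
[[1.9, -1.4], [-1.2, -2.4], [-0.3, 1.3], [-0.1, 1.9], [-0.4, -0.1], [2.3, -0.3], [-1.1, -1.9], [0.3, 1.2], [-1.0, -2.4], [-0.1, 2.5], [0.7, -0.8], [-1.7, 1.4], [-1.5, -1.0], [-0.8, -1.7], [-0.1, -0.3], [-1.6, -0.3], [-2.1, -1.2], [-0.1, -0.5], [0.4, -3.1]]
[ 0.48319678 -0.01444275  0.258     ] [ 9.99666411e-01 -2.58276297e-02 -1.58148620e-18  6.12119135e-17]
[ 0.5   0.1  -0.58  1.95  0.06  1.11 -1.73]
[ 0.7   0.12 -0.79  1.95  0.09  1.11  1.39]
3.9333 [ 0.48333218 -0.01557756  0.25797423] 9.105096775174841e-05 [ 0.5   0.1  -0.58  1.95  0.06  1.11 -1.73]
dock [320.  34.] 0.69
clamp_bar [320.  37.] 0.56
foot_push [636. 167.] 0.88
foot_push [467. 306.] 0.87
foot [476. 327.] 0.89
foot [322.  54.] 0.71
lever_hinge [176.  37.] 0.63
lever_pad [125.  50.] 0.65
funnel_rim [561. 440.] 0.68
[-0.1    0.032  0.023] [288. 148.]
[-0.1   -0.032  0.023] [356. 147.]
[-0.012  0.     0.064] [322.  33.]
[-0.01   0.115  0.055] [178.  34.]
[-0.036  0.115  0.141] [126.  46.]
[-0.079  0.     0.036] [322. 124.]
[-0.079  0.028  0.06 ] [289. 124.]
[-0.079 -0.028  0.06 ] [355. 124.]
```

View pics/w1.png

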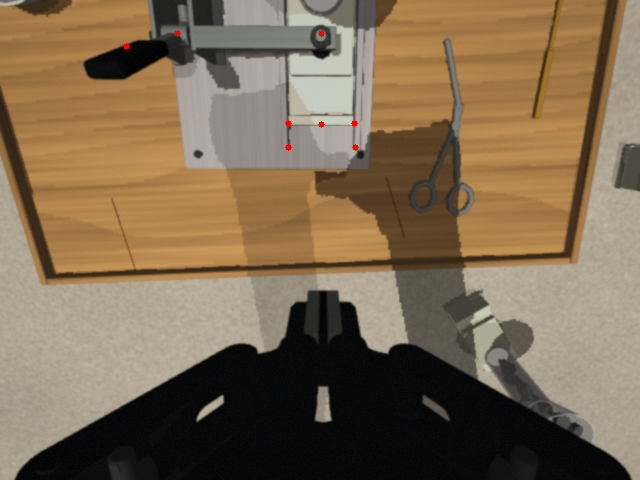

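The wrist view shows the model points on the push plate (322,124), wall ends, bar and hinge (178,34) within about 3 px. I'll descend and push.

Run:
```python
from h import *
s=np.load("s.npy"); q=quat(s[2])
movel(d2w(s,[-.125,0,.10]),q,speed=.25); movel(d2w(s,[-.125,0,.036]),q,speed=.12)
f0=np.array(read_ft_force()); print(read_time_s(),f0.round(1))
ax=np.array([np.cos(s[2]),np.sin(s[2])]); 
inv=lambda p:np.array([(p[:2]-s[:2])@ax,(p[:2]-s[:2])@[-ax[1],ax[0]],p[2]-.008])
for x in list(np.arange(-.10,-.0575,.008))+list(np.arange(-.056,-.036,.002)):
    movel(d2w(s,[x,0,.036]),q,speed=.06)
    f=np.array(read_ft_force())-f0; print(round(x,3),inv(np.array(read_eef_pos())).round(4),f.round(1))
    if np.linalg.norm(f)>18: break
print(read_time_s())
W=camera_params("wrist"); im=read_camera("wrist"); cv2.imwrite("pics/w2.png",im[:,:,::-1])
t=read_camera("top"); cv2.imwrite("pics/t2.png",cv2.resize(cv2.convertScaleAbs(t[130:290,220:380,::-1],alpha=1.6),None,fx=3.5,fy=3.5))
```

```text
5.7833 [-0.   0.3  0.5]
-0.1 [-0.0998  0.      0.036 ] [ 0.8 -0.3 -0.7]
-0.092 [-0.0915  0.      0.0361] [-0.  -0.8 -0.3]
-0.084 [-0.0854 -0.0001  0.0353] [-3.2 -1.3  0.2]
-0.076 [-0.0767 -0.      0.0354] [-2.  -0.2 -2.8]
-0.068 [-0.0678 -0.      0.0358] [-1.4 -0.9 -2. ]
-0.06 [-0.0596  0.0001  0.0361] [-1.9  0.3 -1.4]
-0.056 [-0.0562 -0.      0.0359] [-3.8  0.4 -0.5]
-0.054 [-0.0544 -0.      0.0359] [-3.8  0.1 -0.4]
-0.052 [-0.0532  0.0001  0.0358] [-5.9 -0.2  1.5]
-0.05 [-0.0531  0.0001  0.0359] [-10.4   0.7   5.9]
-0.048 [-0.0532  0.      0.0359] [-14.6   0.8  11.1]
9.0167
```

View pics/t2.png

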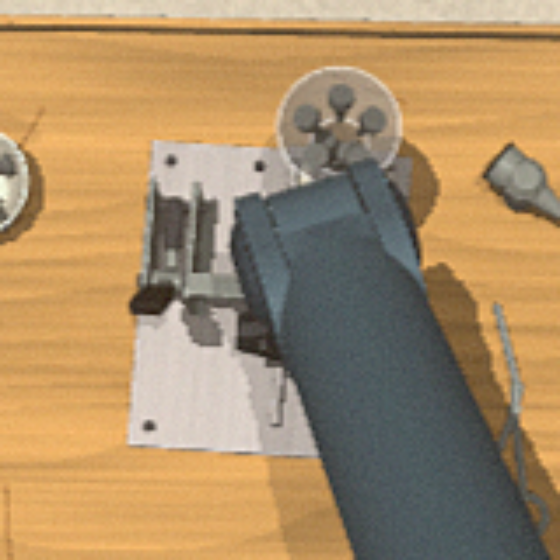

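View pics/w2.png

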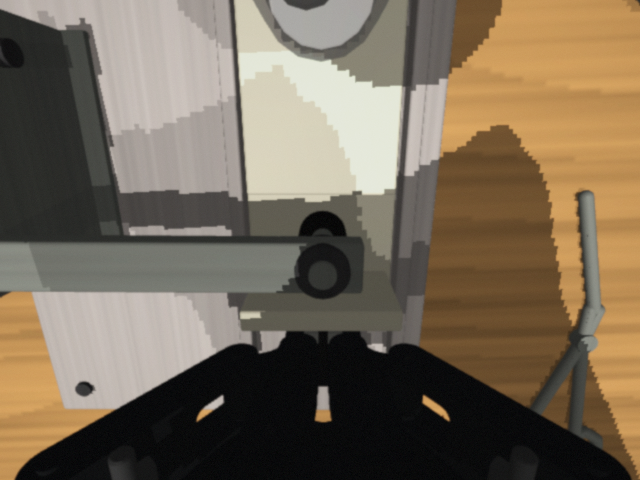

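Run:
```python
from h import *
from scipy.optimize import brentq
s=np.load("s.npy"); W=camera_params("wrist"); T=camera_params("top")
def xat(v,z,y=0,p=W): return brentq(lambda x:proj(None,d2w(s,[x,y,z]),p)[1]-v,-.15,.2)
for v in (327,330): print("plate near edge",v,xat(v,.0595))
print("bar edges (expect -.020,-.004)",xat(292,.064,.02),xat(238,.064,.02), "deck?",xat(194,.02))
print("funnel x, expect .068:",xat(166.6,.191,0,T), "before",xat(181,.191,0,T))
```

```text
plate near edge 327 -0.036270976831468855
plate near edge 330 -0.03738343622790915
bar edges (expect -.020,-.004) -0.02150827224271539 -0.00466376040661317 deck? -0.0006034127616087531
funnel x, expect .068: 0.06272309929340013 before 0.030222836857291404
```

The foot is home: the push face is about 16 mm in front of the bar's near edge in the wrist image, as the geometry requires. Now the lever.

Run:
```python
from h import *
s=np.load("s.npy"); q=quat(s[2])
movel(d2w(s,[-.09,0,.036]),q,speed=.08); movel(d2w(s,[-.10,0,.27]),q,speed=.3)
tc=lambda a:lever(a,.09)+[.012,0,.019]
P=tc(-.3); movel(d2w(s,[P[0],.115,.27]),q,speed=.3); movel(d2w(s,P),q,speed=.2)
f0=np.array(read_ft_force()); print(read_time_s(),f0.round(1))
for a in [-.15,0]+list(np.arange(.1,1.13,.1))+[1.13]:
    movel(d2w(s,tc(a)),q,speed=.06)
    f=np.array(read_ft_force())-f0; print(round(a,2),f.round(1))
    if np.linalg.norm(f)>30: break
print(read_time_s()); read_camera("scene"); print([(np.round(d["at"]).tolist(),round(d["confidence"],2)) for d in tip_of("scene","lever_pad")])
for a in (.8,1.15): print(a,proj("scene",d2w(s,lever(a))).round())
```

```text
12.075 [-0.4  0.9  0.5]
-0.15 [ 0.3 -0.9  0.3]
0 [-0.1 -0.5 -0.8]
0.1 [ 2.4 -1.1 -0. ]
0.2 [ 2.9 -1.6  3.8]
0.3 [ 3.7 -1.7  4.9]
0.4 [ 4.  -2.5  8.1]
0.5 [ 3.4 -1.   6.3]
0.6 [ 3.5 -0.4  4.8]
0.7 [ 2.3 -0.4  1.2]
0.8 [ 0.1 -1.8 -0.4]
0.9 [ 0.3 -0.7 -0.1]
1.0 [ 0.5 -1.   0.2]
1.1 [ 1.2 -0.9 -0.3]
1.13 [-0.3 -0.5 -0.9]
16.375
[([387.0, 304.0], 0.72)]
0.8 [388. 297.]
1.15 [388. 302.]
```

Run:
```python
from h import *
s=np.load("s.npy"); q=quat(s[2])
P=lever(1.13)+[.012,0,.019]
movel(d2w(s,P+[0,0,.2]),q,speed=.25); movel(d2w(s,[-.25,.03,.30]),q,speed=.3)
im=read_camera("scene"); print(read_time_s()); t=read_camera("top")
a=cv2.resize(im[255:425,240:420],None,fx=2.2,fy=2.2); b=cv2.resize(t[145:265,235:355],None,fx=3.1,fy=3.1)
b=cv2.copyMakeBorder(b,0,a.shape[0]-b.shape[0],0,0,cv2.BORDER_CONSTANT)
cv2.imwrite("pics/end.png",cv2.convertScaleAbs(np.hstack([a,b])[:,:,::-1],alpha=1.6))
```

```text
18.2417
```

View pics/end.png

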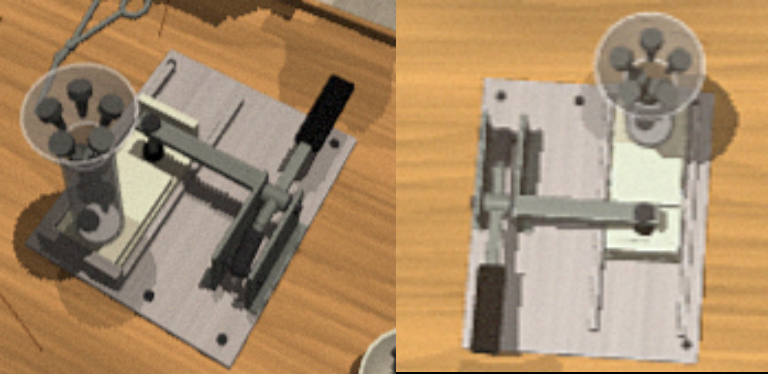

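The picture shows the lever lying flat and locked (right half, 487,305), with the foot on the stop and the tube upright.

```bash
python3 -c "
from bench import *
print(sign_off())"
```

```text
the job is handed in; nothing more can be done
None
```

I pushed the foot home against the back stop and snapped the lever into lock; the final pictures show the lever staying down by itself and the tube upright, and I handed the job in at about 18 s (no verdict was returned).

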